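# Pin the slide of a tilting table in its blind index hole

### The arm

A 6-joint arm with a two-finger parallel gripper is mounted at the origin on a cart in front of the work surface, level with it; the furniture and walls round the work are solid. World frame = base frame: x ahead of the robot, y to its left, z up, the work surface at z = 0. Lengths are in mm, angles in rad, forces in N, time in s.
With the tool pointing down it reaches from about 350 to 975 mm from the base axis. Payload 7.1 kg.
Tool frame: the origin (TCP) lies between the finger pads; the fingertips stand 19 mm ahead of it and the grasp point (between the pads) is the TCP; y points along the fingers, z is the direction in which the jaws open and shut, and the axes are right-handed (so a half turn about y gives the same grasp; the last joint's range is limited). The gripper opens to 88 mm and grips with 3 to 60 N. Pads are 20 mm wide; open, the fingers measure 115 mm over their backs; the gripper's body (75 mm by 178 mm) begins 61 mm behind the grasp point.
Start: joints at [1.28, 0.423, 1.63, -0, 1.089, -0.019], TCP at [167.76, 602.048, 241.675] pointing down, gripper open.
Joint ranges: [-3, 3], [-0.9, 2.11], [0.09, 2.58], [-1.31, 4.45], [0.11, 2.69], [-2.54, 2.54]. Speed limits (rad/s): [2.39, 2.39, 3.01, 3.14, 3.14, 3.14].

### API

Orientations are given as a rotation vector (axis times angle).
In Python, from workcell import ctrl gives the robot as it stands.
- The arm moves only by the tool servo_tool, never from a script. Its argument "moves" is text: rows parted by semicolons, each of 6 numbers parted by spaces: the shift along the world's x, y, z in m, then the turn, a rotation vector about the world's x, y, z in degrees. A call has 1 to 8 rows; each row is the pose to reach, as a shift and turn from the pose commanded when the call began; what a row does not reach only later rows make up. A row lasts 1/8 s, in which the tool goes at most 62.5 mm and 10.7 degrees, less where a joint would pass 70% of its speed; a pose out of reach is approached as far as the arm can. A call with a gripper value outside its range is refused whole. "hand" is the closure in counts, from 0 (fully open) to 255 (shut), set as the call begins (left out, the last holds). The fingers move at their own pace and stop on an object; the grip force is fixed at half the most. Time passes only in rows, so rows that repeat a pose let the fingers close. It gives the time, the measured TCP pose, the force and the opening at its end, in the units of the state.
- ctrl.get_obs(): the state, without advancing time (a new reading comes with each control period).
- ctrl.get_image(name): name is "scene" or "top"; returns a dict with "pixels" (420x560x3 uint8, red, green, blue), "depth" (420x560 float32, mm along the optical axis (not along the pixel's ray), 0 where there is no reading), "vertical_fov" (degrees; the focal length in pixels is half the picture's height over the tangent of half this angle, whatever the lens; pixels are square), "cx", "cy" (the principal point, pixels), "k1" (the pictures are not rectified: a ray, as slopes to the right and down, at radius r is drawn at 1 + k1 r^2 times it, then the intrinsics apply), "xyz" and "attitude" of the camera in the world. Camera axes: x right, y up, looking along -z (the intrinsics and any distortion apply to the point x, -y, -z); pixel columns grow to the right and rows downward; lengths in mm; the calibration is good to about 2 mm. A picture is of the moment at which its call begins.
- ctrl.close_job(): hands the job in, once; it reports no verdict.
The state is a dict: "t": time; "qpos": joint angles; "qvel": joint speeds; "joint_torque": joint torques, N m; "ee_pos": TCP position; "orientation": TCP orientation; "ft_force": force on the tool from outside, world axes, zero at the start; "moment": the same for the moment, N m; "width": finger opening in mm.
Only numpy, scipy, OpenCV 4.12 (cv2) and the standard library are available. Lean on these libraries where they do the work, as an engineer would, in place of code of your own. Each camera call takes 0.05 s, during which the arm holds its last target.

### The job

Take the steel locating pin out of its wooden cradle and lock the slide of the blue tilting table with it: one end of the pin must go fully home in the blind hole in the dark slide, square to the sloping face, and stay there when you let go. Nobody marked where the hole lies along the slide, so feel for it: let the pin's tip glide lightly along the middle of the slide until it drops in, without forcing it. Leave the things standing around where they are.

Things in the scene. Friction and masses are not known exactly. Their poses are not given: they have to be found in the camera images.
- pin_center (a point): Centre of the loose bright steel locating pin: a plain round bar, 14 mm diameter, 150 mm long with both ends alike, each tapering over its last 6 mm to a flat tip 4.5 mm across. About 0.15 kg. The point's x axis is the pin's axis; y and z are radial. At the start the pin lies level in the cradle.
- cradle_seat (a point): Middle of the fixed wooden V-cradle, on the axis of a pin lying in it, 52 mm above the bench; x runs along the pin. Base 115 x 60 mm, 8 mm thick; two V-notched uprights 10 mm thick, 45 mm either side of the middle along x, 33 mm wide, tops 2 mm above the pin's axis. Between them the pin hangs free over the base.
- table_head: Blue head of the fixed tilting table; its face slopes 40 degrees from level and looks up and to the robot. Origin: middle of the open window, on the dark slide's surface, 80 mm above the bench. z square out of the face, x up the slope, y level across. Head 78 mm (x) by 186 mm (y); blue rails above and below the window stand 3 mm proud of the slide, the end cheeks 6 mm.
- window_middle (a point): Same point and axes as table_head. The window shows the dark steel slide over 52 mm (x) by 74 mm (y). The slide, fixed, has one blind hole square to the face: 15.5 mm diameter, slight chamfer, 30 mm deep, on the line x = 0 at an unknown y from -25 to +25 mm, different each time. With the pin home its centre is 45 mm out from the surface.
- bolt_tin: Bystander: brass-coloured open tin, 70 mm diameter, 75 mm high, behind the work. Origin under its centre.
- black_box: Bystander: small black cardboard box, 62 x 69 x 56 mm, behind the work. Origin under its centre.
- open_spanner: Bystander: double open-ended spanner, 36 x 171 x 6 mm, lying flat to the left of the work, its length about along the robot's x. Origin under its centre.
- big_nut: Bystander: rusty hexagon nut, 30 x 34 x 16 mm, lying flat behind the work. Origin under its centre.
Mind the look-alikes: they are no part of the job. Several things look just like the part that bears cradle_seat: the one meant starts farthest to the robot's right.

How it is judged (in metres and radians):
On the way:
1. the pin is lifted out of the cradle, its centre at least 60 mm from where it lay in it (distance between pin_center and cradle_seat above 0.06 m), for 0.1 s.
At the end, for the whole second after the job is handed in: The pin stands in the slide's hole, released and at rest: its axis within 10 degrees of square to the face, its centre 40 to 50 mm out from the slide's surface (fully home is 45 mm), within 15 mm of the middle line and 36 mm of the window's middle (z of pin_center in the frame of table_head between 0.04 and 0.05 m and y of pin_center in the frame of table_head between -0.036 and 0.036 m and x of pin_center in the frame of table_head between -0.015 and 0.015 m and angle between the x axis of pin_center and the z axis of table_head, either way round below 0.17 rad and linear speed of pin below 0.01 m/s and contact force between the fingers and pin below 0.1 N); the robot touches nothing.
It fails at once if the pin is forced: pressed on the slide with more than 50 N (contact force between pin and slide above 50 N).
It fails at once if a bystander is pushed more than 20 mm (distance of any of bolt_tin, black_box, open_spanner, big_nut from where it was at the start of the episode above 0.02 m).
It also fails if it takes over 64 s, if anything falls off the work surface, if the arm or the gripper's body presses on something with over 40 N, if the wrist force passes 120 N, or if a joint passes its speed limit or range.

## Working session

There is one attempt and no reset: what is moved stays moved. The work goes in short steps, Python scripts to look and compute and a tool call to move; the robot and the scene stay as the last step left them, time stands still between calls to the robot, and variables do not carry over. Pictures are saved under pics/ and viewed, and the job is handed in when it is done.

Besides the shell and the picture viewer there is one more tool, called after "Request:" as name(argument=value, ...), one argument or row to a line, values as JSON. servo_tool: Moves the arm, as the interface text tells. Its arguments: {"type":"object","properties":{"moves":{"type":"string"},"hand":{"type":"number"}},"required":["moves"]}

```bash
ls; mkdir -p pics; cat > h.py <<'E'
import numpy as np,cv2
from workcell import ctrl
from scipy.spatial.transform import Rotation as R
def att(a):
    a=np.array(a,float)
    return a if a.shape==(3,3) else R.from_rotvec(a).as_matrix()
def K(im):
    f=210/np.tan(np.radians(im["vertical_fov"])/2); return np.array([[f,0,im["cx"]],[0,f,im["cy"]],[0,0,1.]]),np.array([im["k1"],0,0,0,0.])
def rays(im,uv):
    k,d=K(im); n=cv2.undistortPointsIter(np.array(uv,float).reshape(-1,1,2),k,d,None,None,(3,50,1e-10)).reshape(-1,2)
    return np.c_[n[:,0],-n[:,1],-np.ones(len(n))]@att(im["attitude"]).T
def onz(im,uv,z):
    r=rays(im,uv);o=np.array(im["xyz"],float);return o+r*((z-o[2])/r[:,2])[:,None]
def bydepth(im,uv):
    uv=np.array(uv).reshape(-1,2);r=rays(im,uv);d=im["depth"][uv[:,1].astype(int),uv[:,0].astype(int)]
    return np.array(im["xyz"])+r*d[:,None]
def proj(im,P):
    c=(np.array(P,float).reshape(-1,3)-np.array(im["xyz"]))@att(im["attitude"]);c=c*[1,-1,-1]
    k,d=K(im);return cv2.projectPoints(c,np.zeros(3),np.zeros(3),k,d)[0].reshape(-1,2)
E
python3 - <<'E'
from h import *
o=ctrl.get_obs();print(o)
for n in("scene","top"):
    im=ctrl.get_image(n);print({k:v for k,v in im.items() if k not in("pixels","depth")})
    cv2.imwrite(f"pics/{n}0.png",im["pixels"][:,:,::-1]);np.save(f"{n}0.npy",im,allow_pickle=True)
E
```

```text
pics
{'t': 0.0, 'qpos': array([ 1.28000206e+00,  4.23851985e-01,  1.63069633e+00,  9.74117823e-07,
        1.08860714e+00, -1.89667142e-02]), 'qvel': array([ 0.00072737, -0.00097296, -0.00028336, -0.00062077, -0.00097958,
        0.00077191]), 'joint_torque': array([-2.57298670e-03, -5.44618285e+01, -2.73658919e+01,  6.42248732e-02,
        2.27102812e-02, -1.33359408e-04]), 'ee_pos': array([167.60867435, 601.54919224, 240.89223672]), 'orientation': array([-1.56178989,  0.21361015, -0.21322908]), 'ft_force': array([ 0.14356866, -0.80078373,  0.26583859]), 'moment': array([0.02587363, 0.07893713, 0.00548444]), 'width': 87.87243613456263}
{'vertical_fov': 54.95307596926756, 'cx': 279.19266818161515, 'cy': 209.20574649212207, 'k1': -2.4567338380924223e-05, 'xyz': array([-116.39466337, -533.98176948,  627.24246369]), 'attitude': array([ 0.97813134, -0.44864843, -0.75618274])}
{'vertical_fov': 55.350277136436524, 'cx': 270.53529679603963, 'cy': 208.450701488354, 'k1': 0.02344722390348926, 'xyz': array([491.4874908 ,  59.67928206, 983.82998997]), 'attitude': array([ 0.07159545, -0.0586231 , -1.57306309])}
```

View pics/scene0.png

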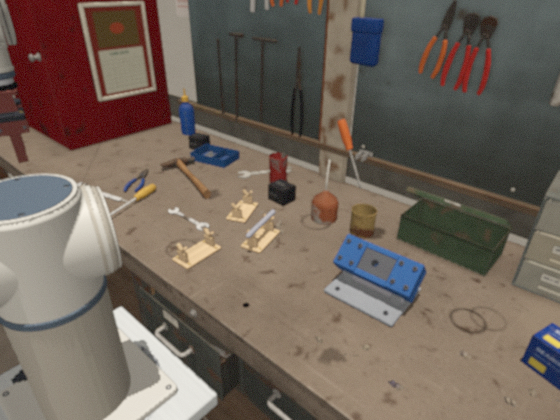

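View pics/top0.png

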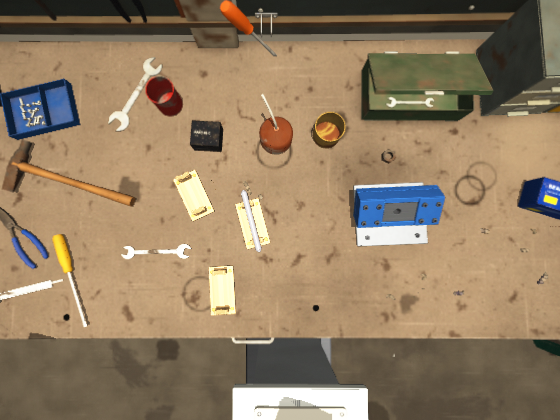

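The top view shows three cradles, at pixels (194,195), (252,222) and (222,290). The one farthest to the robot's right is (252,222), and it holds the pin. The other bright bars are the spanners at (155,252) and (135,95) and the white screwdriver at (30,290). None of these lies in a cradle. I'll check the choice in a close crop.

```bash
python3 - <<'E'
from h import *
t=np.load("top0.npy",allow_pickle=True).item();s=np.load("scene0.npy",allow_pickle=True).item()
a=cv2.resize(t["pixels"][170:260,210:300],None,fx=6,fy=6,interpolation=2)
cv2.imwrite("pics/c1.png",a[:,:,::-1])
a=cv2.resize(t["pixels"][175:250,345:450],None,fx=7,fy=7,interpolation=2)
cv2.imwrite("pics/c2.png",a[:,:,::-1])
a=cv2.resize(s["pixels"][190:330,230:440],None,fx=3.8,fy=3.8,interpolation=2)
cv2.imwrite("pics/c3.png",a[:,:,::-1])
print(bydepth(t,[(252,222),(250,205),(257,245),(399,211),(375,211),(425,211),(399,190),(399,225),(390,238),(300,220),(389,156),(330,128)]).round(0))
E
```

```text
[[ 537.  110.   60.]
 [ 577.  115.   49.]
 [ 484.   99.   61.]
 [ 560. -224.   76.]
 [ 559. -166.   89.]
 [ 559. -278.   85.]
 [ 607. -223.   81.]
 [ 529. -228.   59.]
 [ 500. -221.    7.]
 [ 544.   -5.    1.]
 [ 703. -227.   -2.]
 [ 774.  -82.    0.]]
```

View pics/c1.png

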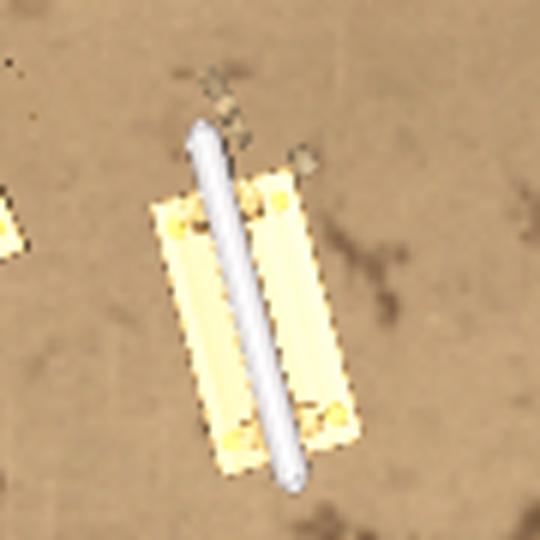

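View pics/c2.png

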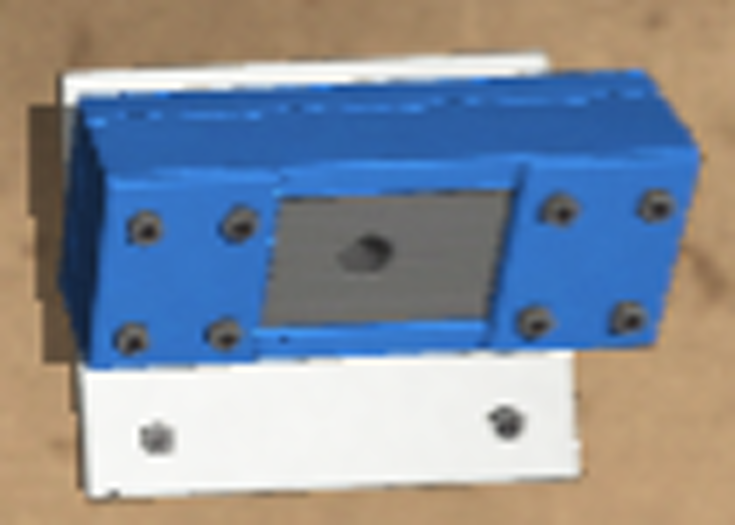

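View pics/c3.png

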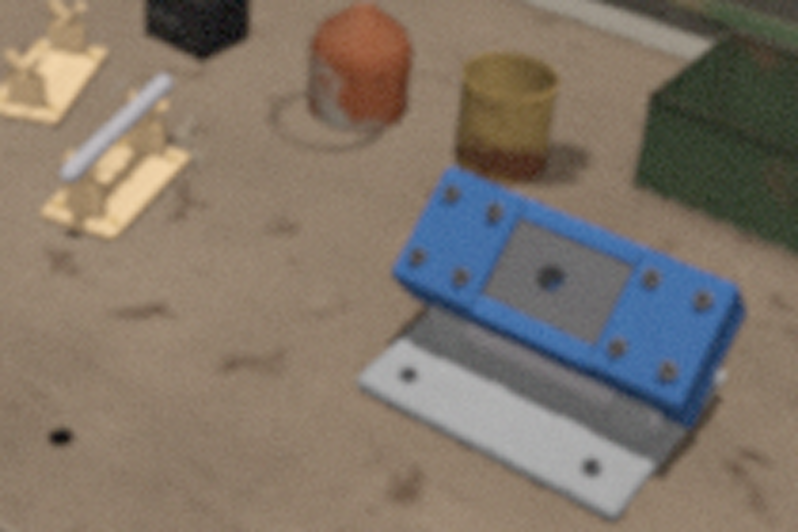

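The crop confirms it: the pin lies in the right-hand cradle. Its ends are near top pixels (244,191) and (259,250). A dark hole shows in the slide at about top (397,211) and scene (375,263). I'll measure both.

```bash
python3 - <<'E'
from h import *
t=np.load("top0.npy",allow_pickle=True).item();s=np.load("scene0.npy",allow_pickle=True).item()
def tri(u,v):
    r1=rays(t,u)[0];r2=rays(s,v)[0];o1=np.array(t["xyz"]);o2=np.array(s["xyz"])
    l=np.linalg.lstsq(np.c_[r1,-r2],o2-o1,rcond=None)[0]
    a=o1+l[0]*r1;b=o2+l[1]*r2;return (a+b)/2,np.linalg.norm(a-b)
# pin
def pin(im,x0,y0,x1,y1,z):
    p=im["pixels"][y0:y1,x0:x1];h=cv2.cvtColor(p,cv2.COLOR_RGB2HSV)
    m=((p[...,2].astype(int)>p[...,0].astype(int)-5)&(h[...,2]>110)).astype(np.uint8)
    n,l,st,_=cv2.connectedComponentsWithStats(m);k=1+np.argmax(st[1:,4]);ys,xs=np.nonzero(l==k)
    pts=np.c_[xs+x0,ys+y0].astype(np.float32);r=cv2.minAreaRect(pts);print("rect",r,len(pts))
    P=onz(im,pts,z);c=P[:,:2].mean(0);u=np.linalg.svd(P[:,:2]-c,full_matrices=False)[2][0];u*=np.sign(u[0]);q=(P[:,:2]-c)@u
    print("centroid",c,"yaw",np.degrees(np.arctan2(u[1],u[0])),"len",np.ptp(q),"mid",c+u*(q.max()+q.min())/2)
pin(t,230,175,280,262,55);pin(s,235,200,285,245,55)
def hole(im,x0,y0,x1,y1):
    p=cv2.cvtColor(im["pixels"],cv2.COLOR_RGB2GRAY)[y0:y1,x0:x1].astype(int)
    print(p)
hole(t,388,203,408,219);hole(s,366,254,386,272)
def blue(im,x0,y0,x1,y1,n):
    h=cv2.cvtColor(im["pixels"][y0:y1,x0:x1],cv2.COLOR_RGB2HSV)
    m=((h[...,0]>95)&(h[...,0]<125)&(h[...,1]>120)).astype(np.uint8)*255
    c=max(cv2.findContours(m,0,2)[0],key=cv2.contourArea)+[x0,y0]
    print("blue",cv2.approxPolyDP(c,3,True).reshape(-1,2).tolist())
    cs=[k for k in cv2.findContours(m,cv2.RETR_CCOMP,1)[0]];
    for k in cs:
        if 100<cv2.contourArea(k)<2500: print(cv2.contourArea(k),cv2.approxPolyDP(k+[x0,y0],2,True).reshape(-1,2).tolist())
blue(t,345,175,450,250,0);blue(s,325,225,435,315,0)
E
```

```text
rect ((251.17047119140625, 221.3137664794922), (61.39750289916992, 4.978175640106201), 74.47589111328125) 224
centroid [541.14353765 113.44854481] yaw 14.85601320143047 len 142.8119239450942 mid [539.12866582 112.91408489]
rect ((260.2500305175781, 223.25001525878906), (3.535533905029297, 36.76955032348633), 45.0) 121
centroid [537.7873477  109.66396338] yaw 15.139674888362086 len 147.519028472705 mid [541.40838261 110.64368405]
[[ 86  91  90  89  90 104 109 109 110 109 109 110 110 111 111 109 109 109
  109 109]
 [108 108 107 108 108 109 109 109 110 110 110 109 109 111 110 108 107 108
  108 108]
 [107 108 109 108 108 108 108 108 109 107 109 106 110 110 109 110 109 109
  110 110]
 [110 111 110 110 109 111 110 111 109 108 108 109 110 110 109 109 109 109
  110 110]
 [108 108 108 109 109 108 110 109 109 109 109 109 110 109 109 110 108 108
  109 109]
 [108 109 107 108 108 107 108 108 105  87  87 101 108 108 108 108 109 108
  108 108]
 [107 108 107 108 107 105 106  99  68  48  43  53  81 102 107 108 109 109
  108 108]
 [109 109 109 110 110 109  98  87  83  60  46  40  54  95 108 108 108 10
[... 1838 characters left out ...]
97 103 101 104 107 105 105 107 107
  107 105]
 [107 111 107 109 106 110 110 106 110 107 103 109 108 106 105 107 109 103
  109 110]
 [107 108 107 108 110 112 109 107 111 105 104 110 104 104 110 110 107 103
  108 107]
 [105 104 106 111 109 106 109 109 107 107 103 109 108 110 105 107 108 107
  107 106]
 [107 111 108 108 105 110 110 108 108 113 111 106 106 106 103 107 105 107
  105 104]]
blue [[444, 196], [436, 185], [356, 189], [354, 217], [358, 227], [438, 222]]
663.5 [[418, 202], [413, 221], [381, 221], [385, 202]]
blue [[348, 235], [351, 242], [344, 242], [338, 253], [343, 257], [336, 257], [334, 262], [411, 301], [424, 273], [423, 266]]
863.5 [[367, 246], [397, 259], [386, 281], [356, 267]]
```

```bash
cat >> h.py <<'E'
def tool(yaw,tilt,near=None):
    """approach tilted forward by tilt deg from down, in the vertical plane at yaw"""
    c,s=np.cos(np.radians(yaw)),np.sin(np.radians(yaw));t=np.radians(tilt)
    y=np.array([np.sin(t)*c,np.sin(t)*s,-np.cos(t)]);z=np.array([-s,c,0])
    C=[np.c_[np.cross(y,k*z),y,k*z] for k in(1,-1)]
    if near is None: return C
    return min(C,key=lambda M:np.linalg.norm(R.from_matrix(M@near.T).as_rotvec()))
def goal(pos,yaw,tilt):
    o=ctrl.get_obs();R0=R.from_rotvec(o["orientation"]).as_matrix()
    for M in tool(yaw,tilt):
        print("shift m",((np.array(pos)-o["ee_pos"])/1000).round(4),"turn",np.degrees(R.from_matrix(M@R0.T).as_rotvec()).round(2))
E
python3 - <<'E'
from h import *
t=np.load("top0.npy",allow_pickle=True).item();s=np.load("scene0.npy",allow_pickle=True).item()
print("hole top",onz(t,[(397,210.8)],80),"scene",onz(s,[(374.6,263)],80))
w=lambda a:np.mean(a,axis=0)
for im,p in((t,[[418, 202], [413, 221], [381, 221], [385, 202]]),(s,[[367, 246], [397, 259], [386, 281], [356, 267]])):print("win",onz(im,[w(p)],80))
e=onz(t,[(358,227),(438,222)],57);d=e[0]-e[1];print(e,"yaw",np.degrees(np.arctan2(-d[0],d[1])),np.linalg.norm(d))
e=onz(s,[(334,262),(411,301)],57);d=e[0]-e[1];print(e,"yaw",np.degrees(np.arctan2(-d[0],d[1])),np.linalg.norm(d))
# cradle base, yellow
p=cv2.cvtColor(t["pixels"],cv2.COLOR_RGB2HSV)[195:256,230:275]
m=((p[...,0]>18)&(p[...,0]<40)&(p[...,2]>215)).astype(np.uint8)*255
pts=cv2.findNonZero(m).reshape(-1,2)+[230,195];r=cv2.minAreaRect(pts.astype(np.float32));print(r,onz(t,[r[0]],8))
o=ctrl.get_obs();R0=R.from_rotvec(o["orientation"]).as_matrix();print(R0.round(2))
goal((530,109,200),15,40)
E
```

```text
hole top [[ 560.23256699 -217.85259151   80.        ]] scene [[ 560.6972468  -220.00062109   80.        ]]
win [[ 558.63410315 -222.83723895   80.        ]]
win [[ 562.754329   -223.56951947   80.        ]]
[[ 524.81465202 -134.43304217   57.        ]
 [ 535.83895093 -317.66128277   57.        ]] yaw 3.4431660092111454 183.5595906535641
[[ 528.81269668 -135.52165508   57.        ]
 [ 528.17229201 -326.42421866   57.        ]] yaw -0.19220458035595078 190.9036377308364
((252.3169708251953, 223.11932373046875), (46.82542037963867, 24.32250213623047), 75.3236083984375) [[536.81489579 112.15914734   8.        ]]
[[ 0.96 -0.    0.27]
 [-0.27 -0.    0.96]
 [-0.   -1.   -0.  ]]
shift m [ 0.3624 -0.4926 -0.041 ] turn [ -0.13 -40.46  29.33]
shift m [ 0.3624 -0.4926 -0.041 ] turn [  53.42   -0.36 -141.6 ]
```

Request:
servo_tool(
  moves="0.04 -0.04 0 0 -6 4; 0.08 -0.1 0 0 -12 9; 0.12 -0.16 0 0 -18 13; 0.16 -0.22 0 0 -24 18; 0.2 -0.28 0 0 -30 22; 0.23 -0.34 0 0 -36 26; 0.26 -0.4 -0.02 -0.1 -40.5 29.3; 0.289 -0.45 -0.04 -0.1 -40.5 29.3",
  hand=0,
)

```text
t: 1.1
ee_pos: [429.6, 204.1, 230.1]
orientation: [-1.403, -0.718, -0.33]
ft_force: [1.5, 0.1, 0.2]
width: 87.9
```

```bash
python3 - <<'E'
from h import *
t=np.load("top0.npy",allow_pickle=True).item();s=np.load("scene0.npy",allow_pickle=True).item()
goal((457,90,144),15,40)
def lines(im,box,z,name):
    x0,y0,x1,y1=box
    f=cv2.resize(im["pixels"][y0:y1,x0:x1],None,fx=6,fy=6,interpolation=2)
    h=cv2.cvtColor(f,cv2.COLOR_RGB2HSV)
    m=((h[...,0]>95)&(h[...,0]<125)&(h[...,1]>110)).astype(np.uint8)*255
    cs=cv2.findContours(m,cv2.RETR_CCOMP,1)[0]
    out=[]
    for c in cs:
        if cv2.contourArea(c)<3000: continue
        q=(c.reshape(-1,2)+.5)/6-.5+[x0,y0]; P=onz(im,q,z)[:,:2]
        ap=cv2.approxPolyDP(P.astype(np.float32).reshape(-1,1,2),8,True).reshape(-1,2)
        for i in range(len(ap)):
            a,b=ap[i],ap[(i+1)%len(ap)];L=np.linalg.norm(b-a)
            if L<50: continue
            u=(b-a)/L;r=P-a;ok=(abs(r[:,0]*u[1]-r[:,1]*u[0])<3)&((r@u)>.1*L)&((r@u)<.9*L)
            v=cv2.fitLine(P[ok].astype(np.float32),cv2.DIST_HUBER,0,.01,.01).ravel();
            v=v*(1 if v[1]>0 else -1) if 0 else v
            d=v[:2]*np.sign(v[1]);print(name,"L",L.round(),"at",v[2:].round(1),"yaw",np.degrees(np.arctan2(-d[0],d[1])).round(2),"n",ok.sum())
lines(t,(345,175,450,250),80,"top");lines(s,(325,225,435,315),80,"scene")
E
```

```text
shift m [ 0.0274 -0.1141 -0.0861] turn [-0.03 -0.92 -0.09]
shift m [ 0.0274 -0.1141 -0.0861] turn [ 110.57   30.04 -138.69]
top L 177.0 at [ 615.1 -217.7] yaw 2.37 n 377
top L 61.0 at [ 583.6 -123.4] yaw 83.8 n 128
top L 176.0 at [ 528.3 -232.8] yaw 2.22 n 379
top L 66.0 at [ 560.2 -315.7] yaw 73.82 n 133
top L 71.0 at [ 538.1 -218.9] yaw 2.29 n 153
top L 74.0 at [ 579.9 -230.6] yaw 2.42 n 158
scene L 122.0 at [ 564.8 -129.1] yaw -71.79 n 133
scene L 184.0 at [ 500.8 -271.3] yaw 2.1 n 248
scene L 129.0 at [ 534. -329.] yaw -76.38 n 63
scene L 188.0 at [ 621.9 -195.6] yaw 2.34 n 352
scene L 74.0 at [ 605.  -212.6] yaw 2.17 n 140
scene L 84.0 at [ 561.6 -260.8] yaw -77.4 n 102
scene L 70.0 at [ 520.8 -233.1] yaw 1.86 n 142
scene L 85.0 at [ 560.8 -184.8] yaw -73.81 n 97
```

Request:
servo_tool(
  moves="0.01 -0.045 0 0 -0.5 0; 0.02 -0.09 -0.03 0 -0.9 0; 0.027 -0.114 -0.06 0 -0.9 0; 0.027 -0.114 -0.086 0 -0.9 0; 0.027 -0.114 -0.086 0 -0.9 0",
)

```text
t: 1.72
ee_pos: [450.9, 133.2, 206.9]
orientation: [-1.486, -0.68, -0.317]
ft_force: [-0.4, 0.3, 0.1]
width: 87.7
```

```bash
python3 - <<'E'
from h import *
print(ctrl.get_obs()["ee_pos"],ctrl.get_obs()["ft_force"])
goal((457,90,144),15,40);goal((531,110,52),15,40)
for n in("scene","top"):
    im=ctrl.get_image(n)
    b=im["pixels"][130:300,170:400] if n=="scene" else im["pixels"][130:310,160:400]
    cv2.imwrite(f"pics/{n}1.png",cv2.resize(b,None,fx=3.2,fy=3.2)[:,:,::-1])
E
```

```text
[450.93552569 133.18264941 206.89145955] [-0.38695336  0.30319283  0.1410616 ]
shift m [ 0.0061 -0.0432 -0.0629] turn [ 3.87 -2.77  2.32]
shift m [ 0.0061 -0.0432 -0.0629] turn [-108.81  -22.98  141.32]
shift m [ 0.0801 -0.0232 -0.1549] turn [ 3.87 -2.77  2.32]
shift m [ 0.0801 -0.0232 -0.1549] turn [-108.81  -22.98  141.32]
```

View pics/top1.png

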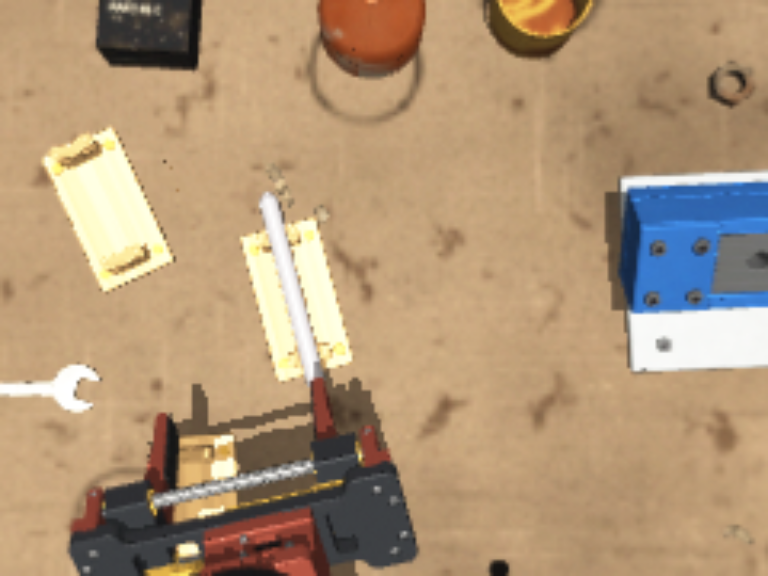

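View pics/scene1.png

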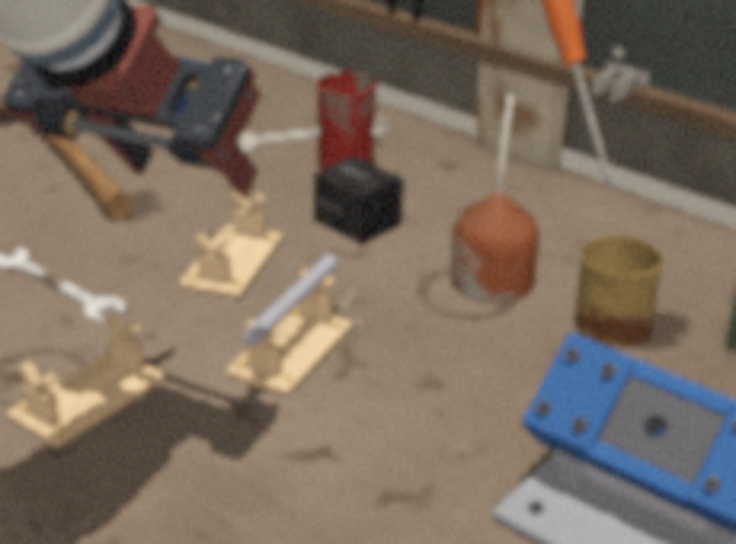

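The pictures show the hand behind and left of the wanted cradle, still short of the pre-grasp. The pin lies undisturbed. I'll finish the approach.

Request:
servo_tool(
  moves="0.003 -0.02 -0.02 2 -1.5 1; 0.006 -0.043 -0.04 3.9 -2.8 2.3; 0.006 -0.043 -0.063 3.9 -2.8 2.3; 0.006 -0.043 -0.063 3.9 -2.8 2.3; 0.006 -0.043 -0.063 3.9 -2.8 2.3; 0.006 -0.043 -0.063 3.9 -2.8 2.3",
)

```text
t: 2.58
ee_pos: [450.8, 130.1, 206.7]
orientation: [-1.489, -0.675, -0.321]
ft_force: [0.2, -0.6, 0.8]
width: 88.0
```

```bash
python3 - <<'E'
from h import *
o=ctrl.get_obs();print(o["ee_pos"],o["ft_force"],o["qpos"].round(2))
goal((457,90,144),15,40);goal((531,110,52),15,40)
im=ctrl.get_image("top")
b=im["pixels"][130:310,160:400]
cv2.imwrite(f"pics/top2.png",cv2.resize(b,None,fx=3.2,fy=3.2)[:,:,::-1])
E
```

```text
[450.79197124 130.08939287 206.65252042] [ 0.19738349 -0.55600201  0.84791017] [ 0.32  0.11  2.37 -1.31  0.11 -0.21]
shift m [ 0.0062 -0.0401 -0.0627] turn [ 3.89 -2.82  2.66]
shift m [ 0.0062 -0.0401 -0.0627] turn [ 108.87   22.62 -141.43]
shift m [ 0.0802 -0.0201 -0.1547] turn [ 3.89 -2.82  2.66]
shift m [ 0.0802 -0.0201 -0.1547] turn [ 108.87   22.62 -141.43]
```

View pics/top2.png

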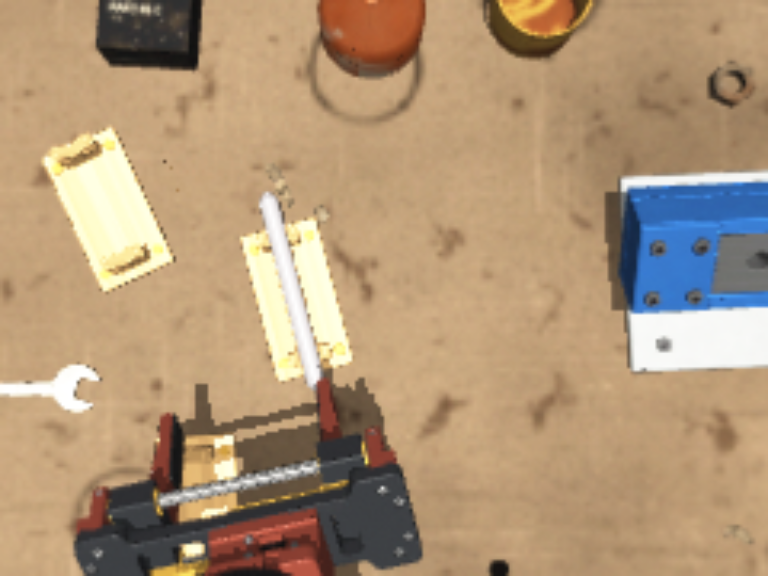

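The forward tilt of 40° runs into the joint 5 lower limit (q5 = 0.11). I'll use a milder 22° tilt instead. That still gives good clearance at the table, with the tool tilted 28° back there.

```bash
python3 - <<'E'
from h import *
goal((495,100,160),15,22)
E
```

```text
shift m [ 0.0442 -0.0301 -0.0467] turn [-0.39 14.66  2.17]
shift m [ 0.0442 -0.0301 -0.0467] turn [  85.86   16.58 -156.5 ]
```

Request:
servo_tool(
  moves="0.01 -0.01 0 0 5 1; 0.02 -0.02 0 0 10 2; 0.03 -0.03 -0.02 -0.4 14.7 2.2; 0.044 -0.03 -0.03 -0.4 14.7 2.2; 0.044 -0.03 -0.046 -0.4 14.7 2.2; 0.044 -0.03 -0.046 -0.4 14.7 2.2",
)

```text
t: 3.38
ee_pos: [495.4, 100.2, 160.4]
orientation: [-1.489, -0.498, -0.094]
ft_force: [-0.1, 0.1, 0.2]
width: 88.0
```

```bash
python3 - <<'E'
from h import *
o=ctrl.get_obs();print(o["ee_pos"],o["ft_force"],o["qpos"].round(2))
goal((495,100,160),15,22)
E
```

```text
[495.360633   100.21429042 160.39401294] [-0.05829514  0.07295844  0.24408468] [ 0.15  0.27  2.19  0.14  0.31 -1.81]
shift m [-0.0004 -0.0002 -0.0004] turn [-0.09 -0.09 -0.07]
shift m [-0.0004 -0.0002 -0.0004] turn [-64.98 -17.62 166.91]
```

Request:
servo_tool(
  moves="0.009 0.0025 -0.027 0 0 0; 0.018 0.005 -0.054 0 0 0; 0.027 0.0075 -0.081 0 0 0; 0.0355 0.0095 -0.108 0 0 0; 0.0355 0.0095 -0.108 0 0 0; 0.0355 0.0095 -0.108 0 0 0",
)

```text
t: 4.12
ee_pos: [533.4, 109.1, 58.6]
orientation: [-1.488, -0.491, -0.086]
ft_force: [-1.1, 0.5, 0.6]
width: 87.8
```

```bash
python3 - <<'E'
from h import *
o=ctrl.get_obs();print(o["ee_pos"],o["ft_force"],o["qpos"].round(2))
for n in("scene","top"):
    im=ctrl.get_image(n)
    b=im["pixels"][150:300,150:360] if n=="scene" else im["pixels"][150:300,150:350]
    cv2.imwrite(f"pics/{n}3.png",cv2.resize(b,None,fx=3.6,fy=3.6)[:,:,::-1])
E
```

```text
[533.3848214  109.07508234  58.56113843] [-1.07506396  0.54827703  0.63855596] [ 0.16  0.54  2.13  0.41  0.11 -2.07]
```

View pics/top3.png

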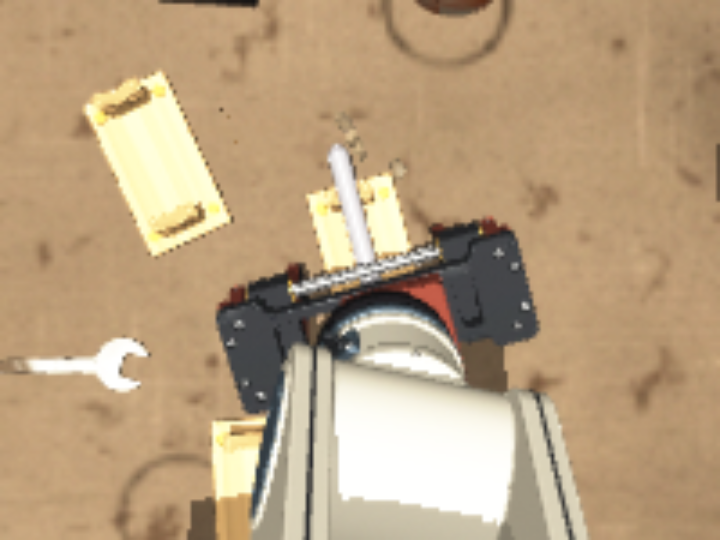

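View pics/scene3.png

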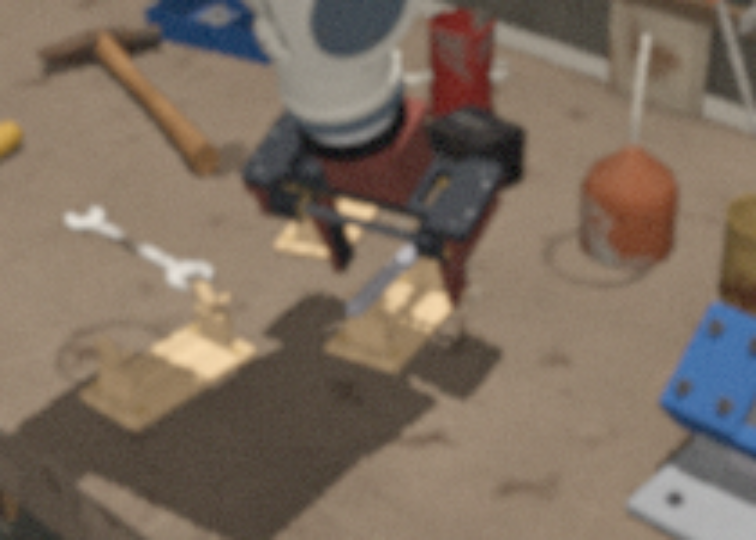

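The fingers straddle the pin, but q5 is at its limit again. I'll reduce the tilt to 15° and settle the height.

Request:
servo_tool(
  moves="0 0 0 -1 3.6 0; 0 0 0 -1.9 7.2 0; 0 0 0 -1.9 7.2 0; 0 0 0 -1.9 7.2 0",
)

```text
t: 4.72
ee_pos: [533.2, 109.2, 58.5]
orientation: [-1.515, -0.393, 0.015]
ft_force: [0.2, -0.4, 0.5]
width: 87.8
```

```bash
python3 - <<'E'
from h import *
o=ctrl.get_obs();print(o["ee_pos"],o["ft_force"],o["qpos"].round(2))
goal((531,109.7,52),15,15)
E
```

```text
[533.18144572 109.16385591  58.53083335] [ 0.19268727 -0.35115082  0.52708745] [ 0.16  0.54  2.06  0.1   0.3  -1.76]
shift m [-0.0022  0.0005 -0.0065] turn [-0.03 -1.04 -0.1 ]
shift m [-0.0022  0.0005 -0.0065] turn [-43.4  -12.14 174.24]
```

Request:
servo_tool(
  moves="-0.002 0.0005 -0.0065 0 0 0; -0.002 0.0005 -0.0065 0 0 0; -0.002 0.0005 -0.0065 0 0 0",
)

```text
t: 5.1
ee_pos: [531.3, 109.6, 51.4]
orientation: [-1.516, -0.392, 0.016]
ft_force: [0.3, 0.5, -0.4]
width: 87.8
```

Request:
servo_tool(
  moves="0 0 0 0 0 0; 0 0 0 0 0 0; 0 0 0 0 0 0; 0 0 0 0 0 0; 0 0 0 0 0 0; 0 0 0 0 0 0; 0 0 0 0 0 0; 0 0 0 0 0 0",
  hand=255,
)

```text
t: 6.1
ee_pos: [531.5, 110.3, 51.8]
orientation: [-1.515, -0.392, 0.016]
ft_force: [-2.5, 7.0, 2.7]
width: 13.1
```

```bash
python3 - <<'E'
from h import *
o=ctrl.get_obs();print(o)
E
```

```text
{'t': 6.1, 'qpos': array([ 0.16729628,  0.55234377,  2.06093317,  0.10089435,  0.28825834,
       -1.75937432]), 'qvel': array([ 0.00900422, -0.00306139, -0.00129572,  0.00564049,  0.00356118,
       -0.00045629]), 'joint_torque': array([-5.99223107e+00, -4.60352683e+01, -1.30045286e+01, -1.11987680e+00,
       -1.28545985e+00, -4.03512153e-02]), 'ee_pos': array([531.46995248, 110.26043902,  51.81404556]), 'orientation': array([-1.51516878, -0.39199919,  0.01594359]), 'ft_force': array([-2.51863296,  7.01907414,  2.74469416]), 'moment': array([1.13958897, 0.35865994, 0.24593695]), 'width': 13.082071479540378}
```

Request:
servo_tool(
  moves="0 0.001 0.015 0 0 0; 0 0.001 0.04 0 0 0; 0 0.001 0.08 0 0 0; 0 0.001 0.12 0 0 0; 0 0 0.16 0 0 0; 0 0 0.16 0 0 0; 0 0 0.16 0 0 0; 0 0 0.16 0 0 0",
)

```text
t: 7.1
ee_pos: [530.5, 109.4, 210.0]
orientation: [-1.516, -0.39, 0.018]
ft_force: [-0.6, 0.3, -1.7]
width: 13.4
```

```bash
python3 - <<'E'
from h import *
o=ctrl.get_obs();print(o["ee_pos"],o["ft_force"],o["moment"],o["width"],o["qpos"].round(2))
for n in("scene","top"):
    im=ctrl.get_image(n);np.save(f"{n}4.npy",im,allow_pickle=True)
    b=im["pixels"][90:300,150:410] if n=="scene" else im["pixels"][130:300,150:380]
    cv2.imwrite(f"pics/{n}4.png",cv2.resize(b,None,fx=3,fy=3)[:,:,::-1])
    print(n,proj(im,o["ee_pos"]))
E
```

```text
[530.50696446 109.42838635 210.00738694] [-0.57171003  0.26670018 -1.71306273] [-0.00541332  0.17232844 -0.01722684] 13.403007284755256 [ 0.17  0.26  1.99  0.05  0.65 -1.7 ]
scene [[257.57351467 170.96378936]]
top [[248.1159863  221.54457575]]
```

View pics/top4.png

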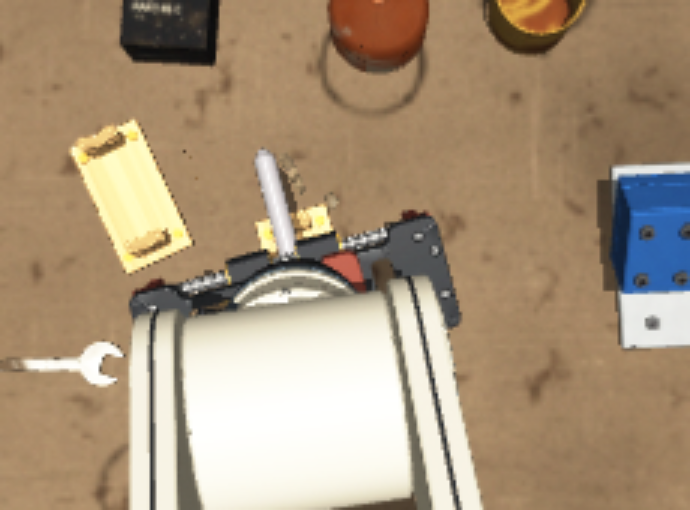

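View pics/scene4.png

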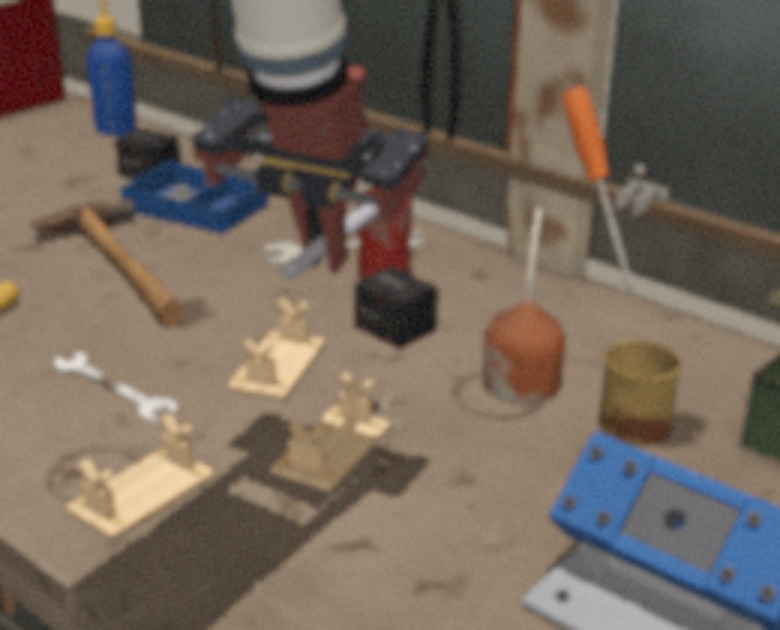

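The pin is held, level, and clear of the cradle by about 158 mm. Next I'll work out the pose over the table.

```bash
cat >> h.py <<'E'
PSI=np.radians(2.3);A=np.radians(40)
N=np.array([-np.sin(A)*np.cos(PSI),-np.sin(A)*np.sin(PSI),np.cos(A)]);YT=np.array([-np.sin(PSI),np.cos(PSI),0]);XT=np.cross(YT,N)
HOLE=np.array([560.4,-219,80.])
E
python3 - <<'E'
from h import *
print(N,XT)
o=ctrl.get_obs();M=R.from_rotvec(o["orientation"]).as_matrix();a=M[:,1];print("tilt",np.degrees(np.arcsin(np.hypot(a[0],a[1]))),"yaw",np.degrees(np.arctan2(a[1],a[0])))
goal(HOLE+N*124+[0,0,20],2.3,-36)
E
```

```text
[-0.64226978 -0.02579622  0.76604444] [0.76542731 0.03074274 0.64278761]
tilt 13.784303742523152 yaw 16.321419203044208
shift m [-0.0501 -0.3317 -0.0152] turn [ -7.82  49.26 -11.85]
shift m [-0.0501 -0.3317 -0.0152] turn [ 32.14   4.48 164.21]
```

Request:
servo_tool(
  moves="-0.006 -0.04 0.01 -1 6 -1.5; -0.012 -0.08 0.01 -2 12 -3; -0.019 -0.125 0.01 -3 18.5 -4.5; -0.025 -0.165 0.01 -3.9 24.6 -6; -0.031 -0.21 0 -4.9 31 -7.5; -0.038 -0.25 0 -5.9 37 -9; -0.044 -0.29 -0.01 -6.9 43 -10.5; -0.05 -0.332 -0.015 -7.8 49.3 -11.9",
)

```text
t: 8.2
ee_pos: [481.4, -223.5, 195.4]
orientation: [-1.526, 0.465, 0.524]
ft_force: [0.2, 0.6, -1.6]
width: 13.1
```

Request:
servo_tool(
  moves="0 0 0 0 0 0; 0 0 0 0 0 0; 0 0 0 0 0 0",
)

```text
t: 8.57
ee_pos: [481.7, -221.4, 197.0]
orientation: [-1.527, 0.46, 0.521]
ft_force: [0.1, -0.1, -2.0]
width: 13.2
```

```bash
python3 - <<'E'
from h import *
o=ctrl.get_obs();print(o["ee_pos"],o["ft_force"],o["moment"],o["width"],o["qpos"].round(2))
goal(HOLE+N*124,2.3,-36)
for n in("scene","top"):
    im=ctrl.get_image(n);np.save(f"{n}5.npy",im,allow_pickle=True)
    b=im["pixels"][130:320,240:500] if n=="scene" else im["pixels"][130:300,280:510]
    cv2.imwrite(f"pics/{n}5.png",cv2.resize(b,None,fx=3,fy=3)[:,:,::-1])
    print(n,proj(im,[o["ee_pos"],HOLE,HOLE+40*N]))
E
```

```text
[ 481.72142383 -221.4397242   196.96866659] [ 0.05080773 -0.09680099 -1.96746812] [ 0.06145929 -0.35887104 -0.02558355] 13.169807611152741 [-0.34  0.62  1.54 -0.22  1.56 -1.88]
shift m [-0.001  -0.0008 -0.022 ] turn [-0.01  0.17 -0.02]
shift m [-0.001  -0.0008 -0.022 ] turn [105.48   4.24 145.77]
scene [[362.12971269 233.52628233]
 [374.13268524 262.87274513]
 [370.21371984 257.04064864]]
top [[418.54440441 246.43450665]
 [397.51082687 210.72413201]
 [402.69115768 221.43374012]]
```

View pics/top5.png

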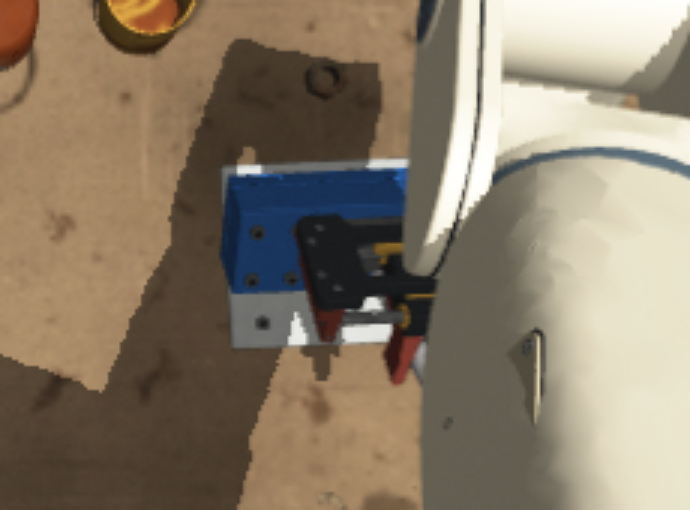

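View pics/scene5.png

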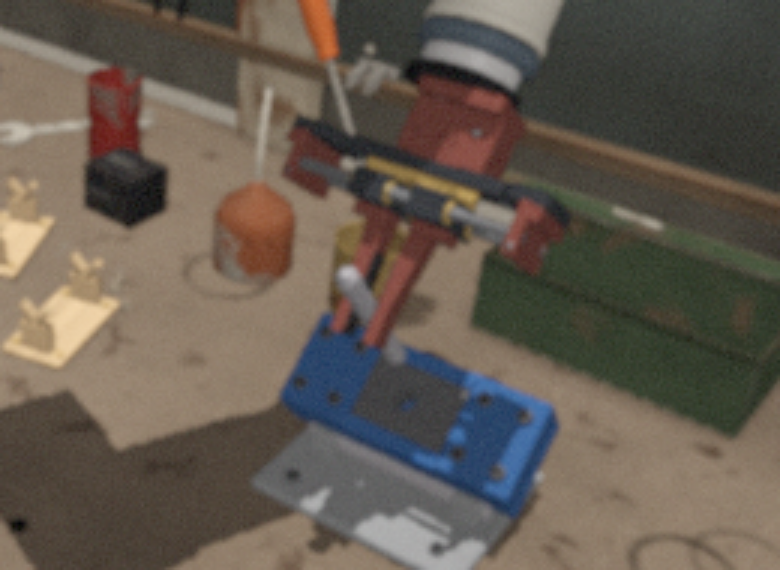

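```bash
python3 - <<'E'
from h import *
s=np.load("scene5.npy",allow_pickle=True).item();o=ctrl.get_obs();e=o["ee_pos"]
M=R.from_rotvec(o["orientation"]).as_matrix();p=M@(R.from_rotvec([0,0,0]).as_matrix()[:,0]);print(M.round(3))
print(proj(s,[e+66*N,e-84*N,e-84*N+[0,0,5]]).round(1))
b=s["pixels"][205:275,335:405];cv2.imwrite("pics/s5b.png",cv2.resize(b,None,fx=8,fy=8,interpolation=2)[:,:,::-1])
E
```

```text
[[ 0.81  -0.585 -0.041]
 [ 0.033 -0.024  0.999]
 [-0.585 -0.811 -0.   ]]
[[353.7 219.8]
 [371.5 248.1]
 [371.8 246.2]]
```

View pics/s5b.png

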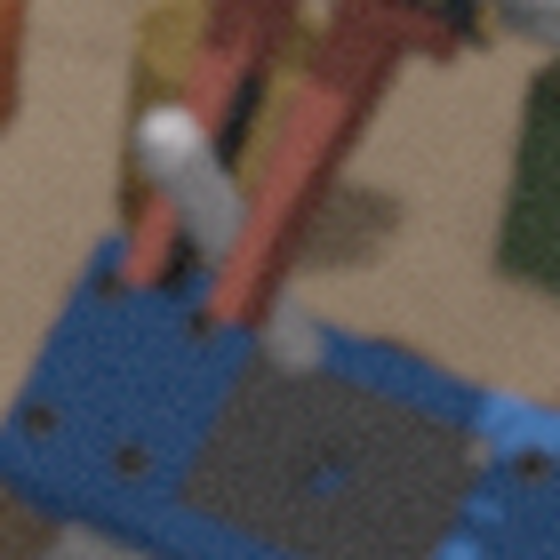

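In the scene view the pin's upper end is at about (356,221) and its tip at (372,251). Both are within about 2 px of the prediction, so the axis is square. The tip may lie a few mm further out than assumed. I'll come down 10 mm to the +y side of the hole and feel for the slide.

```bash
python3 - <<'E'
from h import *
goal(HOLE+YT*10+N*100,2.3,-36)
print("mm per normal", N, "YT",YT)
E
```

```text
shift m [ 0.0139  0.0099 -0.0407] turn [ 0.01  0.19 -0.03]
shift m [ 0.0139  0.0099 -0.0407] turn [105.47   4.28 145.79]
mm per normal [-0.64226978 -0.02579622  0.76604444] YT [-0.04013179  0.9991944   0.        ]
```

Request:
servo_tool(
  moves="0.004 0.005 -0.01 0 0 0; 0.007 0.01 -0.02 0 0.1 0; 0.01 0.01 -0.03 0 0.2 0; 0.014 0.01 -0.041 0 0.2 0; 0.014 0.01 -0.041 0 0.2 0; 0.014 0.01 -0.041 0 0.2 0; 0.014 0.01 -0.041 0 0.2 0",
)

```text
t: 9.55
ee_pos: [495.7, -212.5, 156.0]
orientation: [-1.526, 0.464, 0.523]
ft_force: [0.5, -0.1, -1.8]
width: 13.1
```

```bash
cat >> h.py <<'E'
def st():
    o=ctrl.get_obs();d=o["ee_pos"]-HOLE
    print("t",round(o["t"],2),"tcp x,y,z table",(d@XT).round(1),(d@YT).round(1),(d@N).round(1),"F xyz_t",[round(float(o["ft_force"]@v),1) for v in(XT,YT,N)],"M",o["moment"].round(2))
E
python3 -c "from h import *;st()"
```

```text
t 9.55 tcp x,y,z table -0.4 9.1 99.6 F xyz_t [-0.8, -0.2, -1.7] M [ 0.11 -0.37  0.01]
```

Request:
servo_tool(
  moves="0.0006 0 -0.0008 0 0 0; 0.0013 0 -0.0015 0 0 0; 0.0019 0 -0.0023 0 0 0; 0.0026 0 -0.0031 0 0 0; 0.0026 0 -0.0031 0 0 0",
)

```text
t: 10.18
ee_pos: [498.2, -212.3, 152.5]
orientation: [-1.526, 0.464, 0.524]
ft_force: [0.6, 1.3, -0.8]
width: 13.3
```

```bash
python3 -c "from h import *;st()"
```

```text
t 10.18 tcp x,y,z table -0.8 9.2 95.3 F xyz_t [-0.1, 1.2, -1.0] M [ 0.02 -0.35 -0.07]
```

Request:
servo_tool(
  moves="0.0006 0 -0.0008 0 0 0; 0.0013 0 -0.0015 0 0 0; 0.0013 0 -0.0015 0 0 0",
)

```text
t: 10.55
ee_pos: [499.6, -212.3, 151.0]
orientation: [-1.526, 0.464, 0.524]
ft_force: [0.6, -0.3, -2.3]
width: 13.3
```

```bash
python3 -c "from h import *;st()"
```

```text
t 10.55 tcp x,y,z table -0.7 9.1 93.3 F xyz_t [-1.0, -0.3, -2.1] M [ 0.09 -0.43  0.01]
```

Request:
servo_tool(
  moves="0.0006 0 -0.0008 0 0 0; 0.0013 0 -0.0015 0 0 0; 0.0013 0 -0.0015 0 0 0",
)

```text
t: 10.92
ee_pos: [500.9, -212.3, 149.5]
orientation: [-1.526, 0.464, 0.524]
ft_force: [-0.5, 0.1, -1.2]
width: 13.5
```

```bash
python3 -c "from h import *;st()"
```

```text
t 10.93 tcp x,y,z table -0.7 9.0 91.3 F xyz_t [-1.1, 0.1, -0.6] M [ 0.07 -0.42  0.04]
```

Request:
servo_tool(
  moves="0.0006 0 -0.0008 0 0 0; 0.0013 0 -0.0015 0 0 0; 0.0013 0 -0.0015 0 0 0",
)

```text
t: 11.3
ee_pos: [502.2, -212.3, 148.0]
orientation: [-1.526, 0.464, 0.524]
ft_force: [-0.3, -0.4, -1.9]
width: 13.6
```

```bash
python3 -c "from h import *;st()"
```

```text
t 11.3 tcp x,y,z table -0.7 9.0 89.3 F xyz_t [-1.5, -0.4, -1.3] M [ 0.02 -0.4  -0.  ]
```

Request:
servo_tool(
  moves="0.0006 0 -0.0008 0 0 0; 0.0013 0 -0.0015 0 0 0; 0.0013 0 -0.0015 0 0 0",
)

```text
t: 11.68
ee_pos: [503.5, -212.3, 146.5]
orientation: [-1.526, 0.464, 0.524]
ft_force: [-0.2, -0.0, -1.6]
width: 13.4
```

```bash
python3 -c "from h import *;st()"
```

```text
t 11.68 tcp x,y,z table -0.6 8.9 87.3 F xyz_t [-1.2, -0.0, -1.1] M [ 0.06 -0.4  -0.01]
```

Request:
servo_tool(
  moves="0.0006 0 -0.0008 0 0 0; 0.0006 0 -0.0008 0 0 0",
)

```text
t: 11.92
ee_pos: [503.9, -212.4, 145.9]
orientation: [-1.526, 0.464, 0.524]
ft_force: [-0.5, -0.0, -0.3]
width: 13.2
```

```bash
python3 -c "from h import *;st()"
```

```text
t 11.93 tcp x,y,z table -0.7 8.9 86.6 F xyz_t [-0.6, -0.0, 0.1] M [ 0.03 -0.24 -0.06]
```

Request:
servo_tool(
  moves="0.0004 0 -0.0005 0 0 0; 0.0004 0 -0.0005 0 0 0",
)

```text
t: 12.18
ee_pos: [504.0, -212.4, 145.6]
orientation: [-1.526, 0.465, 0.524]
ft_force: [-3.0, -0.6, 2.1]
width: 13.3
```

```bash
python3 -c "from h import *;st()"
```

```text
t 12.18 tcp x,y,z table -0.8 8.9 86.3 F xyz_t [-0.9, -0.5, 3.6] M [ 0.02  0.38 -0.05]
```

Contact: about 5 N along the normal. Next I'll glide lightly along the middle line toward −y.

Request:
servo_tool(
  moves="0 -0.001 0 0 0 0; 0 -0.002 0 0 0 0; 0 -0.003 0 0 0 0; 0 -0.003 0 0 0 0",
)

```text
t: 12.68
ee_pos: [504.2, -214.9, 145.3]
orientation: [-1.525, 0.464, 0.524]
ft_force: [-3.8, 4.2, 3.4]
width: 13.4
```

```bash
python3 -c "from h import *;st()"
```

```text
t 12.68 tcp x,y,z table -0.9 6.3 86.0 F xyz_t [-0.6, 4.4, 5.0] M [ 0.72  0.55 -0.18]
```

Request:
servo_tool(
  moves="0 -0.001 0 0 0 0; 0 -0.002 0 0 0 0; 0 -0.002 0 0 0 0",
)

```text
t: 13.05
ee_pos: [505.0, -217.7, 145.0]
orientation: [-1.527, 0.463, 0.522]
ft_force: [0.1, -0.0, -1.8]
width: 13.4
```

```bash
python3 -c "from h import *;st()"
```

```text
t 13.05 tcp x,y,z table -0.6 3.5 85.4 F xyz_t [-1.1, -0.0, -1.5] M [ 0.02 -0.34 -0.03]
```

Request:
servo_tool(
  moves="0 -0.001 0 0 0 0; 0 -0.002 0 0 0 0; 0 -0.002 0 0 0 0",
)

```text
t: 13.42
ee_pos: [504.5, -219.5, 145.3]
orientation: [-1.526, 0.464, 0.523]
ft_force: [0.1, -0.3, -1.3]
width: 13.9
```

```bash
python3 -c "from h import *;st()"
```

```text
t 13.43 tcp x,y,z table -0.9 1.8 85.9 F xyz_t [-0.8, -0.3, -1.0] M [ 0.01 -0.41  0.07]
```

Contact vanished between y = 6.3 and 3.5 on the table, so the tip is over the hole. That agrees with the camera. I'll move on to its centre and lower.

Request:
servo_tool(
  moves="0 -0.001 0 0 0 0; 0 -0.002 0 0 0 0; 0.0006 -0.002 -0.0008 0 0 0; 0.0013 -0.002 -0.0015 0 0 0; 0.0019 -0.002 -0.0023 0 0 0; 0.0019 -0.002 -0.0023 0 0 0",
)

```text
t: 14.18
ee_pos: [506.4, -221.3, 142.9]
orientation: [-1.526, 0.464, 0.524]
ft_force: [-0.4, -0.8, -1.7]
width: 13.0
```

```bash
python3 -c "from h import *;st()"
```

```text
t 14.18 tcp x,y,z table -1.0 -0.1 82.9 F xyz_t [-1.4, -0.8, -1.0] M [ 0.03 -0.34  0.01]
```

Request:
servo_tool(
  moves="0.0006 0 -0.0008 0 0 0; 0.0013 0 -0.0015 0 0 0; 0.0013 0 -0.0015 0 0 0",
)

```text
t: 14.55
ee_pos: [507.5, -221.3, 141.6]
orientation: [-1.526, 0.464, 0.524]
ft_force: [-0.6, 0.6, 0.0]
width: 13.6
```

```bash
python3 -c "from h import *;st()"
```

```text
t 14.55 tcp x,y,z table -1.0 -0.1 81.2 F xyz_t [-0.4, 0.6, 0.4] M [ 0.16 -0.15 -0.05]
```

Request:
servo_tool(
  moves="0.0004 0 -0.0005 0 0 0; 0.0006 0 -0.0008 0 0 0; 0.0006 0 -0.0008 0 0 0",
)

```text
t: 14.92
ee_pos: [507.8, -221.3, 141.0]
orientation: [-1.526, 0.465, 0.524]
ft_force: [-3.0, 1.0, 4.7]
width: 13.3
```

```bash
python3 -c "from h import *;st()"
```

```text
t 14.93 tcp x,y,z table -1.1 -0.1 80.6 F xyz_t [0.7, 1.1, 5.5] M [ 0.23  0.52 -0.04]
```

Request:
servo_tool(
  moves="0.0004 0.0005 0.0003 0 0 0; 0.0008 0.001 0.0006 0 0 0; 0.0008 0.001 0.0006 0 0 0",
)

```text
t: 15.3
ee_pos: [509.8, -220.4, 140.8]
orientation: [-1.527, 0.462, 0.522]
ft_force: [1.7, 0.1, -1.5]
width: 13.1
```

```bash
python3 -c "from h import *;st()"
```

```text
t 15.3 tcp x,y,z table 0.3 0.6 79.1 F xyz_t [0.3, 0.0, -2.2] M [ 0.07 -0.41  0.02]
```

The force dropped away, so the pin has seated past the chamfer. I'll lower further in small checked steps.

Request:
servo_tool(
  moves="0.0006 0 -0.0008 0 0 0; 0.0013 0 -0.0015 0 0 0; 0.0019 0 -0.0023 0 0 0; 0.0019 0 -0.0023 0 0 0",
)

```text
t: 15.8
ee_pos: [511.0, -220.3, 138.8]
orientation: [-1.526, 0.464, 0.524]
ft_force: [0.4, 0.0, -1.5]
width: 13.0
```

```bash
python3 -c "from h import *;st()"
```

```text
t 15.8 tcp x,y,z table -0.0 0.7 76.8 F xyz_t [-0.6, 0.0, -1.5] M [ 0.09 -0.43 -0.02]
```

Request:
servo_tool(
  moves="0.0006 0 -0.0008 0 0 0; 0.0013 0 -0.0015 0 0 0; 0.0019 0 -0.0023 0 0 0; 0.0019 0 -0.0023 0 0 0",
)

```text
t: 16.3
ee_pos: [512.9, -220.3, 136.6]
orientation: [-1.526, 0.464, 0.524]
ft_force: [0.3, 0.6, -2.0]
width: 13.4
```

```bash
python3 -c "from h import *;st()"
```

```text
t 16.3 tcp x,y,z table -0.0 0.6 73.9 F xyz_t [-1.0, 0.5, -1.8] M [ 0.12 -0.45 -0.01]
```

Free so far. I'll continue.

Request:
servo_tool(
  moves="0.0006 0 -0.0008 0 0 0; 0.0013 0 -0.0015 0 0 0; 0.0019 0 -0.0023 0 0 0; 0.0026 0 -0.0031 0 0 0; 0.0032 0 -0.0038 0 0 0; 0.0032 0 -0.0038 0 0 0",
)

```text
t: 17.05
ee_pos: [516.1, -220.3, 132.8]
orientation: [-1.526, 0.464, 0.524]
ft_force: [0.5, 0.5, -1.5]
width: 13.4
```

```bash
python3 -c "from h import *;st()"
```

```text
t 17.05 tcp x,y,z table 0.0 0.4 68.9 F xyz_t [-0.5, 0.5, -1.5] M [ 0.16 -0.43 -0.03]
```

Request:
servo_tool(
  moves="0.0006 0 -0.0008 0 0 0; 0.0013 0 -0.0015 0 0 0; 0.0019 0 -0.0023 0 0 0; 0.0026 0 -0.0031 0 0 0; 0.0026 0 -0.0031 0 0 0",
)

```text
t: 17.68
ee_pos: [518.7, -220.3, 129.7]
orientation: [-1.526, 0.464, 0.524]
ft_force: [0.0, 1.5, -1.3]
width: 13.2
```

```bash
python3 -c "from h import *;st()"
```

```text
t 17.68 tcp x,y,z table -0.0 0.3 64.8 F xyz_t [-0.8, 1.5, -1.1] M [ 0.26 -0.44 -0.1 ]
```

Request:
servo_tool(
  moves="0.0006 0.0002 -0.0008 0 0 0; 0.0013 0.0005 -0.0015 0 0 0; 0.0019 0.0005 -0.0023 0 0 0; 0.0026 0.0005 -0.0031 0 0 0; 0.0026 0.0005 -0.0031 0 0 0",
)

```text
t: 18.3
ee_pos: [521.3, -219.9, 126.6]
orientation: [-1.526, 0.464, 0.524]
ft_force: [0.2, 0.2, -1.4]
width: 13.1
```

```bash
python3 -c "from h import *;st()"
```

```text
t 18.3 tcp x,y,z table -0.0 0.7 60.9 F xyz_t [-0.8, 0.2, -1.2] M [ 0.04 -0.41  0.06]
```

Request:
servo_tool(
  moves="0.0006 0 -0.0008 0 0 0; 0.0013 0 -0.0015 0 0 0; 0.0013 0 -0.0015 0 0 0",
)

```text
t: 18.68
ee_pos: [522.6, -219.8, 125.1]
orientation: [-1.526, 0.464, 0.524]
ft_force: [-0.2, -1.1, -1.8]
width: 13.3
```

```bash
python3 -c "from h import *;st()"
```

```text
t 18.68 tcp x,y,z table 0.0 0.7 58.9 F xyz_t [-1.3, -1.1, -1.2] M [ 0.06 -0.38 -0.02]
```

Request:
servo_tool(
  moves="0.0003 0 -0.0004 0 0 0; 0.0006 0 -0.0008 0 0 0; 0.0006 0 -0.0008 0 0 0",
)

```text
t: 19.05
ee_pos: [523.1, -219.8, 124.4]
orientation: [-1.526, 0.464, 0.524]
ft_force: [0.8, 0.2, -1.9]
width: 13.4
```

```bash
python3 -c "from h import *;st()"
```

```text
t 19.05 tcp x,y,z table -0.0 0.7 57.9 F xyz_t [-0.6, 0.2, -2.0] M [ 0.07 -0.4   0.04]
```

Request:
servo_tool(
  moves="0.0003 0 -0.0004 0 0 0; 0.0006 0 -0.0008 0 0 0; 0.0006 0 -0.0008 0 0 0",
)

```text
t: 19.42
ee_pos: [523.8, -219.8, 123.6]
orientation: [-1.526, 0.464, 0.524]
ft_force: [-0.3, -0.8, -2.2]
width: 13.3
```

```bash
python3 -c "from h import *;st()"
```

```text
t 19.43 tcp x,y,z table -0.1 0.6 56.9 F xyz_t [-1.6, -0.7, -1.5] M [ 0.05 -0.43  0.03]
```

Request:
servo_tool(
  moves="0.0003 0 -0.0004 0 0 0; 0.0005 0 -0.0006 0 0 0; 0.0005 0 -0.0006 0 0 0",
)

```text
t: 19.8
ee_pos: [523.9, -219.8, 123.2]
orientation: [-1.526, 0.465, 0.524]
ft_force: [-2.0, -0.1, 0.3]
width: 13.1
```

```bash
python3 -c "from h import *;st()"
```

```text
t 19.8 tcp x,y,z table -0.2 0.6 56.5 F xyz_t [-1.3, -0.0, 1.5] M [ 0.09  0.12 -0.02]
```

The bottom was felt at 56.5 mm, which matches the first contact height minus 30 mm. Releasing now.

Request:
servo_tool(
  moves="0 0 0 0 0 0; 0 0 0 0 0 0; 0 0 0 0 0 0; 0 0 0 0 0 0; 0 0 0 0 0 0; 0 0 0 0 0 0; 0 0 0 0 0 0; 0 0 0 0 0 0",
  hand=0,
)

```text
t: 20.8
ee_pos: [524.3, -219.9, 123.0]
orientation: [-1.526, 0.464, 0.524]
ft_force: [-0.3, 0.1, 0.7]
width: 87.1
```

```bash
python3 - <<'E'
from h import *
st();print(ctrl.get_obs()["width"])
im=ctrl.get_image("scene");print(proj(im,[HOLE,HOLE+45*N,HOLE+120*N]).round(1))
cv2.imwrite("pics/s6.png",cv2.resize(im["pixels"][150:320,280:450],None,fx=3.5,fy=3.5,interpolation=2)[:,:,::-1])
E
```

```text
t 20.8 tcp x,y,z table -0.0 0.6 56.2 F xyz_t [0.2, 0.1, 0.7] M [ 0.06 -0.23 -0.04]
87.06991485801314
[[374.1 262.9]
 [369.7 256.3]
 [361.4 243.9]]
```

View pics/s6.png

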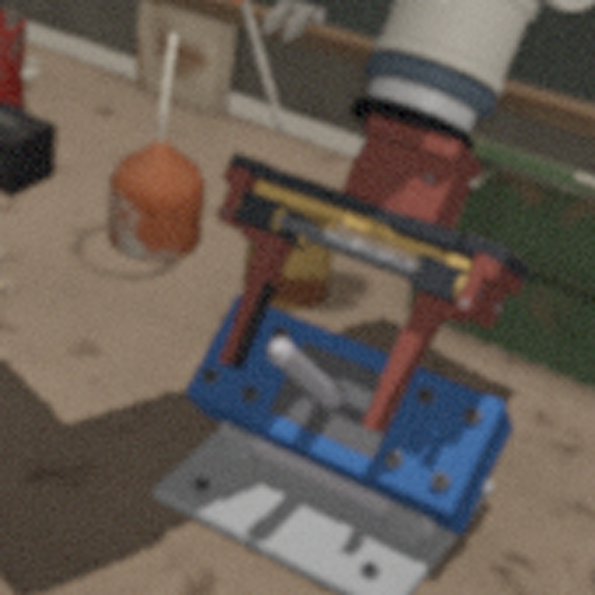

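The pin stands free in the hole with the fingers open, upper end at about scene (361,250). I'll retreat along the fingers.

Request:
servo_tool(
  moves="0.006 0 0.008 0 0 0; 0.015 0.0005 0.02 0 0 0; 0.03 0.001 0.041 0 0 0; 0.045 0.002 0.062 0 0 0; 0.06 0.002 0.083 0 0 0; 0.075 0.003 0.104 0 0 0; 0.09 0.004 0.125 0 0 0; 0.09 0.004 0.16 0 0 0",
)

```text
t: 21.85
ee_pos: [615.2, -215.4, 283.6]
orientation: [-1.526, 0.464, 0.525]
ft_force: [0.3, 0.6, 0.6]
width: 88.1
```

Request:
servo_tool(
  moves="0 0.04 0.02 0 0 0; 0 0.09 0.04 0 0 0; -0.02 0.14 0.06 0 0 0; -0.04 0.19 0.06 0 0 0; -0.06 0.24 0.06 0 0 0; -0.06 0.28 0.06 0 0 0; -0.06 0.28 0.06 0 0 0; -0.06 0.28 0.06 0 0 0",
)

```text
t: 22.85
ee_pos: [554.6, 63.8, 343.6]
orientation: [-1.527, 0.463, 0.523]
ft_force: [0.4, -0.0, 0.1]
width: 87.8
```

```bash
python3 - <<'E'
from h import *
for n in("scene","top"):
    im=ctrl.get_image(n);np.save(f"{n}7.npy",im,allow_pickle=True)
    print(n,proj(im,[HOLE,HOLE+45*N,HOLE+120*N]).round(1))
    b=im["pixels"][210:310,320:440] if n=="scene" else im["pixels"][170:270,340:460]
    cv2.imwrite(f"pics/{n}7.png",cv2.resize(b,None,fx=6,fy=6,interpolation=2)[:,:,::-1])
    cv2.imwrite(f"pics/{n}7f.png",im["pixels"][:,:,::-1])
E
```

```text
scene [[374.1 262.9]
 [369.7 256.3]
 [361.4 243.9]]
top [[397.5 210.7]
 [403.4 222.8]
 [414.3 245.5]]
```

View pics/top7.png

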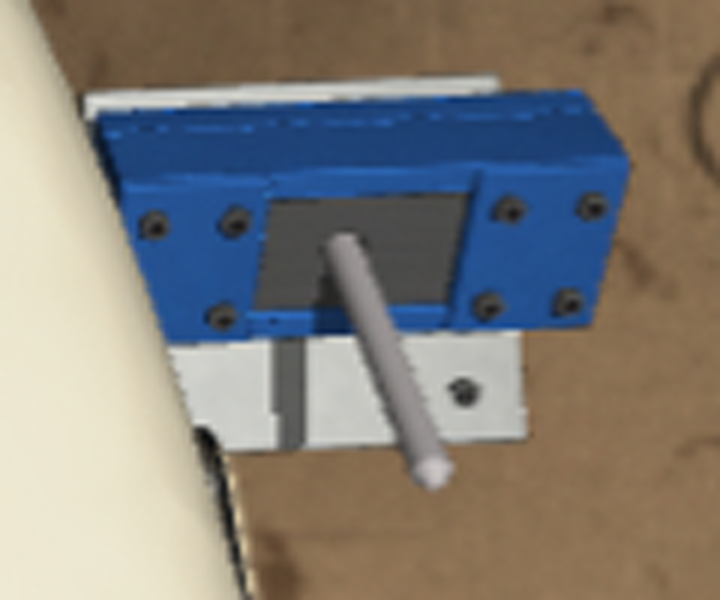

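View pics/scene7.png

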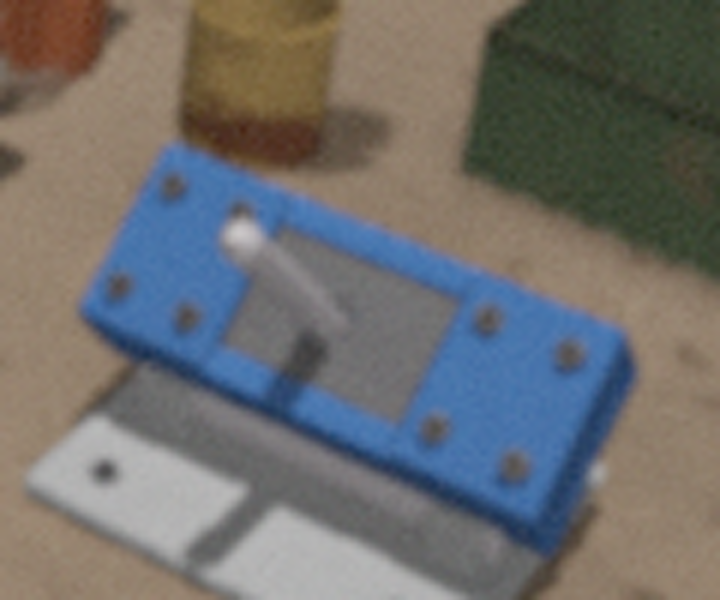

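View pics/top7f.png

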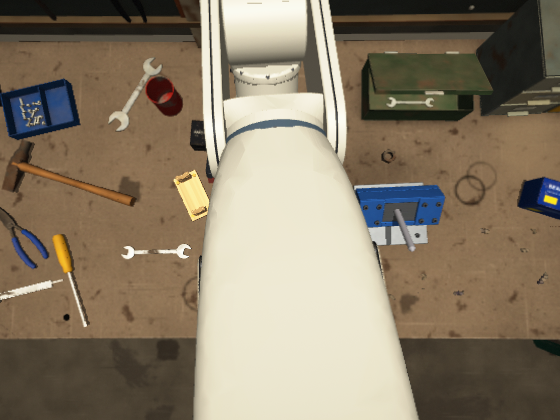

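```bash
python3 - <<'E'
from h import *
t=np.load("top7.npy",allow_pickle=True).item();s=np.load("scene7.npy",allow_pickle=True).item()
r1=rays(t,[(411.9,248.7)])[0];r2=rays(s,[(359.9,249.4)])[0];o1=np.array(t["xyz"]);o2=np.array(s["xyz"])
l=np.linalg.lstsq(np.c_[r1,-r2],o2-o1,rcond=None)[0];a=o1+l[0]*r1;b=o2+l[1]*r2
p=(a+b)/2;d=p-HOLE;print(p,np.linalg.norm(a-b),"table",[(d@v).round(1) for v in(XT,YT,N)],np.linalg.norm(d), "tilt",np.degrees(np.arccos(d@N/np.linalg.norm(d))))
o=ctrl.get_obs();print(o["ft_force"],o["qvel"].round(4),o["t"])
E
```

```text
[ 477.5801449  -221.85667836  161.39099226] 2.927751773853066 table [np.float64(-11.2), np.float64(0.5), np.float64(115.6)] 116.15413307930524 tilt 5.51995202149785
[ 0.54679251 -0.02927746  0.15150024] [-0.0081  0.0026  0.005   0.0028 -0.0006  0.0032] 22.95
```

View pics/scene7f.png

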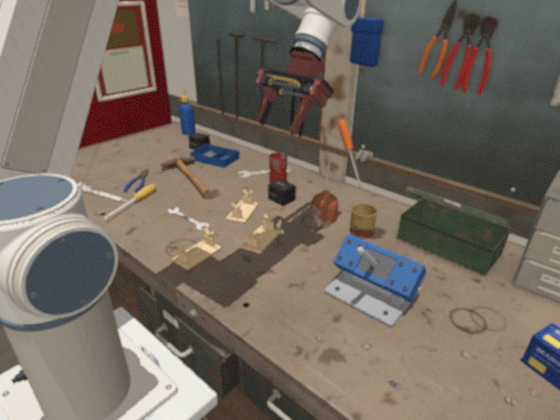

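The arm is clear of everything. The pin stands in the table at scene (360,250), and the bystanders are where they started: box (282,191), tin (363,220), spanner (188,217). Handing in.

```bash
python3 -c "
from h import *
print(ctrl.close_job())"
```

```text
the job is handed in; nothing more can be done
None
```

The pin is in the slide's hole, released and standing, and I handed the job in at about 23 s of the 64 s allowed.

**What I did:** I took the pin from the right-hand cradle and lifted it about 158 mm. I turned it square to the sloping face and felt for the slide with about 5 N. Gliding along the middle line, the tip lost contact over the hole. I eased it past the chamfer with a 1 mm correction and lowered it until I felt the bottom. That was 29.8 mm below first contact, against a 30 mm deep hole. Side and normal forces stayed within a few newtons throughout.

**Last checks:**
- **Seating:** from two views, the pin's upper end is about 116 mm out from the slide; fully home it would be 120 mm. That puts the pin's centre at about 41–45 mm out, depending on how the rounded end is read; 40–50 mm is allowed.
- **Tilt:** the pin leans about 5.5° down the slope within the hole's clearance. That is inside the limit of about 10°, but it is not exactly square. The two camera rays missed each other by 2.9 mm, so the angle is good to about 1.5°.
- **Surroundings:** the gripper is open and far away, with the force sensor reading about 0.6 N or less. The box, tin and spanner look unmoved in the scene view, and the nut looks unmoved in the top view.

**What did not go to plan:** the first approach, tilted 40° forward, ran into a joint 5 limit, and so did a second try at 22°. I used about 14° instead.

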